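# Open the ratchet clamp on the glued box

### The job

Two glued pieces sit in the two ratchet clamps on the bench, and only the glue of the walnut box has set. Open the box's clamp: with a fingertip press the release lever in its sliding jaw down, keep it down while you push the jaw back along the bar right up to the end stop, then let go so that the lever springs fully up and locks the jaw there. Leave the box standing where it is, do not lift or carry anything, and leave the other clamp, with the bench pin in it, shut and the things round about undisturbed.

Things in the scene. Friction and masses are not known exactly. Their poses are not given: they have to be found in the camera images.
- clamp_box: Ratchet clamp that holds the walnut box: dark wood board 297 x 104 x 20 mm, fixed to the bench, toothed steel bar set in lengthwise. Origin: centre of the board's underside; z up; x along the bar from the fixed jaw (grey, cork pad face at x = -122 mm, 64 mm above the bench) to the end stop (grey block from x = +134 mm, 40 mm above the bench). The sliding jaw goes back in +x of this frame.
- press_box (a point): Middle of the ribbed steel thumb pad (31 mm along the bar, 25 across) of the release lever, 45 mm above the bench when up. It lies in a well, open above and at both sides, between the sliding jaw's plate (78 mm wide, top 65 mm above the bench; 30 mm from here in -x of the clamp) and a grey housing (front wall 14 mm from here in +x). Rides on the jaw.
- wall_box (a point): Centre of the flat front wall (39 mm wide, 44 to 71 mm above the bench) of the housing on the sliding jaw of the walnut box's clamp. A fingertip standing on the pressed thumb pad pushes the jaw back (+x of the clamp) against this wall. Rides on the jaw.
- jaw_box (a joint): Sliding jaw of the walnut box's clamp, m: 0 = closed on the box, 0.054 = fully back against the end stop. It slides with about 3 N of friction and stays where it is left. The ratchet has a play of about 1 mm.
- release_box (a joint): Release lever of the walnut box's clamp, rad: 0 up, pawl in the rack; 0.22 right down, on its stop. The pawl clears the teeth (9 mm apart) from about 0.15; below that the jaw will not go back. Pressing at the pad's middle takes about 2 N at first, 4 N at the bottom, 8 mm down. Let go, it springs up, but fully only with the pawl in a notch; one lies at the end stop.
- ring_box: Small walnut box with a closed hinged lid and a brass catch, 86 mm along the bar, 70 mm across, 43 mm high, about 0.3 kg, loose; stands on the board between the jaws of its clamp. Origin: centre of its underside, 20 mm above the bench.
- clamp_pin: A second clamp, the same as the first, whose jaws hold the bench pin. It stays shut. Origin and axes as for the first.
- jaw_pin (a joint): Sliding jaw of the bench pin's clamp, m: 0 = closed on the pin. Leave it.
- release_pin (a joint): Release lever of the bench pin's clamp, rad: 0 = up, 0.22 = right down. Leave it.
- bench_pin: Flat wooden bench pin with a V notch at one end, 68 mm along the bar, 157 mm across it, 22 mm thick, loose; lies on the board between the jaws of the other clamp. Origin: centre of its underside.
- tea_glass: Glass mug of tea with a handle, 75 x 101 x 92 mm, loose; stands on the bench beyond the clamps. Origin: underside.
- thread_spool: Spool of green thread, 44 mm across, 46 mm high, loose; stands on the bench in front of the clamps. Origin: centre of its underside.
- screwdriver: Screwdriver, 157 mm long, 18 mm high, loose; lies on the bench in front of the clamps. Origin: underside, at mid length.
Things that resemble listed ones, but are neither listed nor needed, are in the scene too. What is shaped like the ring_box but pink or red is not meant.

How it is judged:
By the outcome, as a careful person would: the job done as asked, in the order asked, and still so for the second after the job is handed in, with the robot touching nothing.
It also fails if it takes over 35 s, if anything falls off the work surface, if the arm or the gripper's body presses on something with over 40 N, if the wrist force passes 120 N, or if a joint passes its speed limit or range.

### The arm

A 7-joint arm with a two-finger parallel gripper is mounted at the origin on a cart in front of the work surface, level with it; the furniture and walls round the work are solid. World frame = base frame: x ahead of the robot, y to its left, z up, the work surface at z = 0. Lengths are in m, angles in rad, forces in N, time in s.
With the tool pointing down it reaches from about 0.4 to 0.85 m from the base axis. Payload 4.4 kg.
Tool frame: the origin (TCP) lies midway between the tips of the shut fingers; the grasp point (between the pads) lies 19 mm behind it; z points along the fingers, y is the direction in which the jaws open and shut (so a half turn about z gives the same grasp; the last joint's range is limited). The gripper opens to 94 mm and grips with 3 to 60 N. Pads are 16 mm wide; open, the fingers measure 119 mm over their backs; the gripper's body (75 mm by 177 mm) begins 78 mm behind the grasp point.
Start: joints at [1.226, 0.628, 0.038, 1.517, -0.027, 0.996, -0.02], TCP at [0.179, -0.625, 0.205] pointing down, gripper open.
Joint ranges: [-3.06, 3.06], [-0.37, 2.12], [-1.25, 1.32], [0.18, 2.47], [-1.1, 4.24], [0.23, 1.98], [-2.94, 2.94]. Speed limits (rad/s): [2.57, 2.57, 3.14, 3.14, 3.14, 3.14, 3.14].

### API

Orientations are given as a rotation vector (axis times angle).
In Python, from plant import ctrl gives the robot as it stands.
- The arm moves only by the tool arm_command, never from a script. Its argument "series" is a list of rows, each a list of 3 entries, a list of its own where there are three numbers: the shift along the tool's x, y, z in mm, then the turn, a rotation vector about the tool's x, y, z in degrees, then the closure in counts, from 0 (fully open) to 255 (shut). A call has 1 to 12 rows; each row shifts and turns the commanded pose from where the row before left it, along the tool's axes as they then stand; what a row does not reach is not made up. A row lasts 1/12 s, in which the tool goes at most 41.7 mm and 7.16 degrees, less where a joint would pass 70% of its speed; a pose out of reach is approached as far as the arm can. A call with a gripper value outside its range is refused whole. The fingers move at their own pace and stop on an object; "squeeze" is the grip in N (left out, the last holds). Time passes only in rows, so rows that do not move let the fingers close. It gives the time, the measured TCP pose, the force and the opening at its end, in the units of the state.
- ctrl.get_obs(): the state, without advancing time (a new reading comes with each control period).
- ctrl.get_image(name): name is "scene" or "top" or "wrist"; returns a dict with "pixels" (420x560x3 uint8, red, green, blue), "fx", "fy", "cx", "cy" (pixels), "position" and "rotation" of the camera in the world; the wrist camera has in their place "T_tool_cam" (4x4, takes a point from camera to tool coordinates, whose origin is the TCP and whose axes are the flange's). Camera axes: x right, y up, looking along -z (the intrinsics and any distortion apply to the point x, -y, -z); pixel columns grow to the right and rows downward; lengths in m; the calibration is good to about 2 mm. A picture is of the moment at which its call begins: read the wrist's pose just before it. There is no depth.
- ctrl.sign_off(): hands the job in, once; it reports no verdict.
Trained networks look in the newest picture that a camera, given by its name, has taken for a name from the list of things; names that differ only in an ending like _2 or _b are one class to them, and where a whole thing is asked for, a point or a joint stands for the part that bears it (a point fixed in the world has none). Each returns a list of dicts, best first, with "score" (0 to 1); they miss things now and then, are a little off and sometimes report something else, mostly with a low value. They report only what shows in the picture. A call takes as long as a camera call. They do not tell look-alikes from the thing itself.
- ctrl.masks_of(query, camera): "pixels" (420x560 bool, what is visible of it) and "position" ([column, row] in pixels, amid what is visible of it).
The state is a dict: "clock": time; "q": joint angles; "joint_velocities": joint speeds; "joint_torque": joint torques, N m; "position": TCP position; "orientation": TCP orientation; "ft_force": force on the tool from outside, world axes, zero at the start; "moment": the same for the moment, N m; "gripper_width": finger opening in m.
Only numpy, scipy, OpenCV 4.12 (cv2) and the standard library are available. Lean on these libraries where they do the work, as an engineer would, in place of code of your own. Each camera call takes 0.05 s, during which the arm holds its last target.

## Working session

There is one attempt and no reset: what is moved stays moved. The work goes in short steps, Python scripts to look and compute and a tool call to move; the robot and the scene stay as the last step left them, time stands still between calls to the robot, and variables do not carry over. Pictures are saved under pics/ and viewed, and the job is handed in when it is done.

Besides the shell and the picture viewer there is one more tool, called after "Request:" by a JSON object that holds its "method" and its "body". arm_command: Moves the arm, as the interface text tells. Its arguments: {"type":"object","properties":{"series":{"type":"array"},"squeeze":{"type":"number"}},"required":["series"]}

```bash
mkdir -p pics; ls; python3 - <<'E'
from plant import ctrl
import cv2
o=ctrl.get_obs(); print({k:(v if not hasattr(v,'round') else v) for k,v in o.items()})
for n in ["scene","top","wrist"]:
    im=ctrl.get_image(n); cv2.imwrite(f"pics/{n}0.png",im["pixels"][:,:,::-1])
    print(n,{k:v for k,v in im.items() if k!="pixels"})
    for q in ["clamp_box","press_box","wall_box","ring_box","clamp_pin"]:
        try: print(q,[(round(d["score"],2),d["position"],d["pixels"].sum()) for d in ctrl.masks_of(q,n)])
        except Exception as e: print(q,e)
E
```

```text
pics
{'clock': 0.0, 'q': array([ 1.22619529,  0.62933337,  0.0384757 ,  1.5183461 , -0.02699947,
        0.99627441, -0.01999478]), 'joint_velocities': array([ 1.46080272e-04, -4.52260989e-04, -1.01289780e-03,  6.20558771e-05,
       -8.62310535e-04, -6.17662302e-04, -1.04829113e-03]), 'joint_torque': array([-7.88805301e-04, -5.49722278e+01,  1.14347231e+00, -1.86634040e+01,
       -5.22283930e-02,  2.34835537e-02,  1.38338523e-04]), 'position': array([ 0.17871138, -0.62427311,  0.20457   ]), 'orientation': array([-3.10932188e+00, -4.36236937e-01,  4.69093314e-04]), 'ft_force': array([-0.02906685,  0.01335898,  0.26306265]), 'moment': array([ 0.0269999 , -0.01283037, -0.00489079]), 'gripper_width': 0.09395566485060401}
scene {'fx': 496.02282224465637, 'fy': 496.02282224465637, 'cx': 279.9695311710293, 'cy': 202.782001127906, 'position': array([-0.21519843,  0.53276482,  1.1543158 ]), 'rotation': array([ 0.38461075, -0.85242939, -2.10665966])}
clamp_box [(0.71, [306.1, 201.0], np.int64(581)), (0.61, [300.7, 212.8], np.int64(2261))]
press_box [(0.61, [309.6, 202.5], np.int64(44)), (0.6
[... 645 characters left out ...]
x [(0.85, [431.4, 233.6], np.int64(1134)), (0.74, [367.1, 241.6], np.int64(1046))]
clamp_pin [(0.79, [141.3, 236.8], np.int64(4248)), (0.39, [341.4, 315.3], np.int64(290))]
wrist {'fx': 292.1199525138108, 'fy': 292.1199525138108, 'cx': 281.00515593028473, 'cy': 208.18287825193755, 'T_tool_cam': array([[-5.03579515e-04,  9.59858064e-01,  2.80485726e-01,
         8.15085431e-02],
       [ 9.99999714e-01,  6.41800124e-04, -4.00938958e-04,
         1.81765671e-03],
       [-5.64860266e-04,  2.80485444e-01, -9.59858113e-01,
        -1.79707094e-01],
       [ 0.00000000e+00,  0.00000000e+00,  0.00000000e+00,
         1.00000000e+00]])}
clamp_box []
press_box []
wall_box []
ring_box []
clamp_pin []
```

View pics/top0.png

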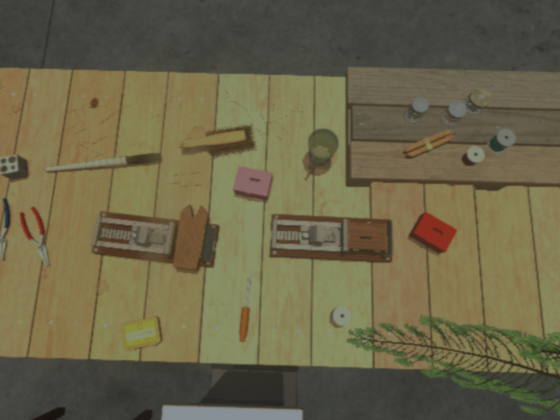

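View pics/scene0.png

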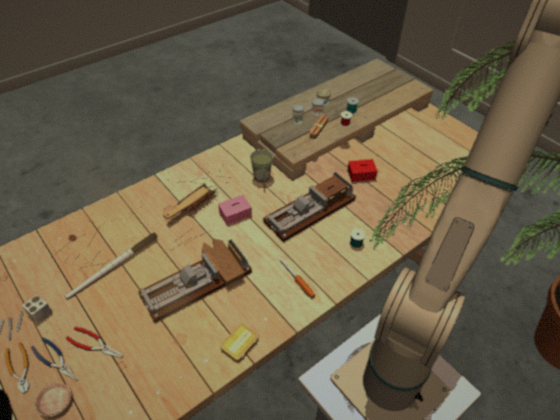

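```bash
python3 - <<'E'
import cv2
a=cv2.imread("pics/top0.png")[170:310,230:470]; cv2.imwrite("pics/topc.png",cv2.resize(a,None,fx=3.3,fy=3.3,interpolation=cv2.INTER_CUBIC))
a=cv2.imread("pics/scene0.png")[150:260,220:400]; cv2.imwrite("pics/scenec.png",cv2.resize(a,None,fx=4.4,fy=4.4,interpolation=cv2.INTER_CUBIC))
E
```

```text
(no output)
```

View pics/topc.png

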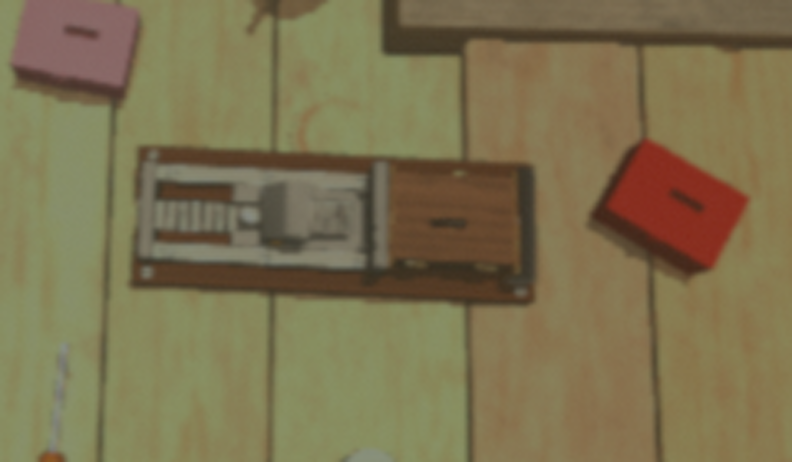

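View pics/scenec.png

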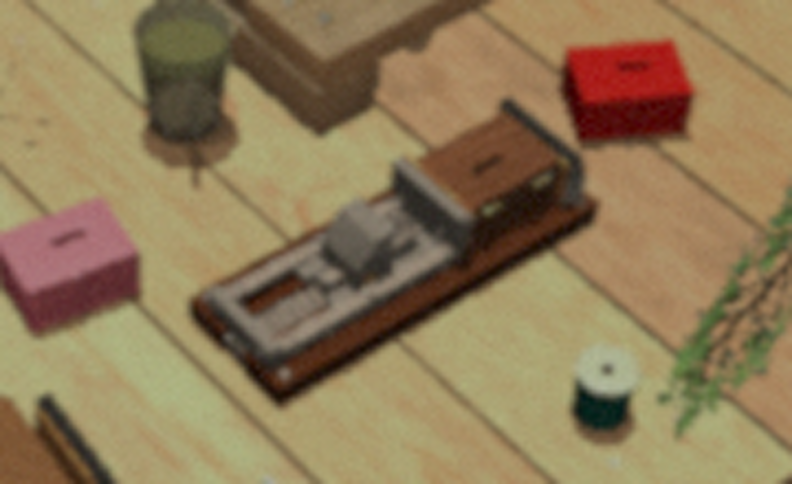

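The top picture shows two clamps. The one holding the walnut box is at about (320,240), with its fixed jaw on the right and its end stop on the left at (273,235). The other, at about (150,238), holds the bench pin. The look-alike boxes are pink (253,182) and red (434,232). In the enlarged crop, the brown box with brass catches at (367,241) matches the ring_box, so its clamp is the one to open.

```bash
cat > h.py <<'E'
import numpy as np
from scipy.spatial.transform import Rotation as R
from scipy.optimize import least_squares
def proj(im,P):
    Rm=R.from_rotvec(im["rotation"]).as_matrix(); p=(np.asarray(P)-im["position"])@Rm
    return np.c_[im["cx"]+im["fx"]*p[:,0]/-p[:,2], im["cy"]-im["fy"]*p[:,1]/-p[:,2]]
def ray(im,uv,z):
    Rm=R.from_rotvec(im["rotation"]).as_matrix()
    d=Rm@np.array([(uv[0]-im["cx"])/im["fx"],-(uv[1]-im["cy"])/im["fy"],-1]); return im["position"]+d*(z-im["position"][2])/d[2]
def wim(im,o):
    T=np.eye(4);T[:3,:3]=R.from_rotvec(o["orientation"]).as_matrix();T[:3,3]=o["position"]
    W=T@im["T_tool_cam"]; im["position"]=W[:3,3]; im["rotation"]=R.from_matrix(W[:3,:3]).as_rotvec(); return im
def toworld(pose,L):
    x,y,a=pose;L=np.asarray(L,float);c,s=np.cos(a),np.sin(a)
    return np.c_[x+c*L[:,0]-s*L[:,1],y+s*L[:,0]+c*L[:,1],L[:,2]]
E
python3 - <<'E'
from h import *
from plant import ctrl
t=ctrl.get_image("top");s=ctrl.get_image("scene")
tc=lambda u,v:(230+u/3.3,170+v/3.3); sc=lambda u,v:(220+u/4.4,150+v/4.4)
for n,uv in dict(LT=(139,147),RT=(533,165),RB=(533,302),LB=(133,287)).items(): print(n,ray(t,tc(*uv),.02).round(4))
h=.1485;w=.052
# +x is image left; candidate y: z up => image +y = ?
L=[[h,-w,.02],[-h,-w,.02],[-h,w,.02],[h,w,.02]]
uv=np.array([tc(139,147),tc(533,165),tc(533,302),tc(133,287)])
Ls=[[h,w,.02],[-h,w,.02],[h,-w,.02]]; us=np.array([sc(280,392),sc(595,203),sc(193,303)])
f=lambda p:np.r_[(proj(t,toworld(p,L))-uv).ravel(),(proj(s,toworld(p,Ls))-us).ravel()]
r=least_squares(f,[.34,-.2,1.6]); print(r.x,r.fun.round(1))
g=lambda p:f(p)[:8]; r2=least_squares(g,[.34,-.2,1.6]); print('top',r2.x,r2.fun.round(1))
p=r.x
# press point: box -122..-36 ; find press px
for im,n in((t,"top"),(s,"scene")):
    for q in ("press_box","wall_box"): print(n,q,[(round(d["score"],2),d["position"],ray(im,d["position"],.045 if q[0]=='p' else .0575).round(4)) for d in ctrl.masks_of(q,n)])
E
```

```text
LT [ 0.5965 -0.0763  0.02  ]
RT [ 0.5913 -0.3703  0.02  ]
RB [ 0.4893 -0.3672  0.02  ]
LB [ 0.4917 -0.0755  0.02  ]
[ 0.54176128 -0.22217998  1.5613642 ] [-0.9  0.5  0.4 -0.4  1.3  0.4 -1.   0.2 -0.  -0.1  0.9 -0.4 -1.3 -0.9]
top [ 0.54228864 -0.22227682  1.55754274] [-0.7  0.1  0.5 -0.4  1.2  0.4 -1.  -0.2]
top press_box [(0.52, [327.9, 234.0], array([ 0.5475, -0.2112,  0.045 ]))]
top wall_box [(0.6, [326.2, 233.1], array([ 0.5474, -0.2059,  0.0575])), (0.58, [318.7, 147.1], array([ 0.7617, -0.1863,  0.0575]))]
scene press_box [(0.67, [332.3, 189.7], array([ 0.5382, -0.3088,  0.045 ])), (0.52, [309.4, 207.1], array([ 0.5253, -0.2015,  0.045 ]))]
scene wall_box [(0.58, [308.5, 200.4], array([ 0.54  , -0.2095,  0.0575])), (0.31, [305.1, 284.6], array([ 0.3122, -0.0006,  0.0575]))]
```

```bash
python3 - <<'E'
from h import *
from plant import ctrl
t=ctrl.get_image("top");s=ctrl.get_image("scene")
P=[[.179,-.625,.205],[.179,-.625,.4],[0,0,0],[0,0,.3]]
print(proj(t,P).round(),proj(s,P).round())
# plant extents if z=0 / .2 / .4
for z in (0,.2,.4): print(z,[ray(t,u,z)[:2].round(2) for u in((350,338),(560,330),(430,390),(400,325))],[ray(s,u,z)[:2].round(2) for u in((378,238),(470,150),(510,240))])
tc=lambda u,v:(230+u/3.3,170+v/3.3)
for n,uv,z in(("pad",(332,218),.045),("plateback",(374,215),.065),("platefront",(388,215),.065),("housingfront",(305,215),.071),("hback",(263,215),.071),("stopL",(140,210),.04),("stopR",(155,210),.04)):
    p=ray(t,tc(*uv),z); a=1.559; d=p[:2]-[.542,-.2222]; print(n,p.round(4),(d@[np.cos(a),np.sin(a)]).round(4),(d@[-np.sin(a),np.cos(a)]).round(4))
import cv2
E
```

```text
[[568. 429.]
 [670. 473.]
 [228. 481.]
 [202. 567.]] [[506. 173.]
 [532. 117.]
 [388. 385.]
 [416. 320.]]
0 [array([ 0.31, -0.27]), array([ 0.34, -0.77]), array([ 0.2 , -0.45]), array([ 0.34, -0.39])] [array([ 0.33, -0.31]), array([ 0.41, -0.88]), array([ 0.08, -0.63])]
0.2 [array([ 0.32, -0.24]), array([ 0.35, -0.63]), array([ 0.24, -0.38]), array([ 0.35, -0.33])] [array([ 0.24, -0.17]), array([ 0.31, -0.63]), array([ 0.03, -0.42])]
0.4 [array([ 0.34, -0.2 ]), array([ 0.36, -0.5 ]), array([ 0.27, -0.31]), array([ 0.36, -0.28])] [array([ 0.14, -0.02]), array([ 0.2 , -0.39]), array([-0.02, -0.22])]
pad [ 0.5428 -0.2177  0.045 ] 0.0045 -0.0007
plateback [ 0.5424 -0.245   0.065 ] -0.0228 -0.0007
platefront [ 0.5427 -0.2548  0.065 ] -0.0326 -0.0011
housingfront [ 0.54   -0.1957  0.071 ] 0.0264 0.0024
hback [ 0.5391 -0.1663  0.071 ] 0.0558 0.0036
stopL [ 0.5454 -0.0792  0.04  ] 0.143 -0.0017
stopR [ 0.5457 -0.0901  0.04  ] 0.1322 -0.0022
```

View pics/wrist0.png

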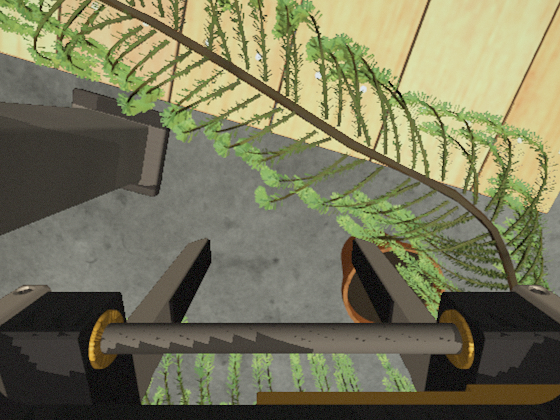

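The wrist picture shows a plant frond stretching across from (110,0) to (520,290), between the gripper and the bench. I'll go straight up first and then swing over it.

Request:
{"method": "arm_command", "body": {"series": [[[0,0,-35],[0,0,0],255],[[0,0,-40],[0,0,0],255],[[0,0,-40],[0,0,0],255],[[0,0,-40],[0,0,0],255],[[0,0,-40],[0,0,0],255],[[0,0,-25],[0,0,0],255]], "squeeze": 20}}

```text
clock: 1.8
position: [0.1791, -0.6257, 0.4304]
orientation: [3.105, 0.436, 0.002]
ft_force: [0.1, -1.0, 0.5]
gripper_width: 0.0574
```

```bash
python3 - <<'E'
from h import *
from plant import ctrl
import cv2
o=ctrl.get_obs();im=ctrl.get_image("scene");cv2.imwrite("pics/s1.png",im["pixels"][:,:,::-1])
im=ctrl.get_image("wrist");cv2.imwrite("pics/w1.png",im["pixels"][:,:,::-1])
Rm=R.from_rotvec(o["orientation"]).as_matrix();print(o["position"],Rm.round(3))
a=1.559; G=np.c_[[np.cos(a),np.sin(a),0],[np.sin(a),-np.cos(a),0],[0,0,-1]]
print("turn deg",np.degrees(R.from_matrix(Rm.T@G).as_rotvec()))
print("shift mm",Rm.T@(np.array([.542,-.218,o["position"][2]])-o["position"])*1000, o["q"])
E
```

```text
[ 0.17909705 -0.62568826  0.43044966] [[ 0.961  0.275  0.002]
 [ 0.275 -0.961 -0.006]
 [ 0.     0.006 -1.   ]]
turn deg [  0.30593895   0.2080057  -73.35402797]
shift mm [ 461.06542407 -292.10316628   -1.63876848] [ 1.220411    0.49705269  0.05341645  1.13166503 -0.02562296  1.50746787
 -0.02322777]
```

View pics/s1.png

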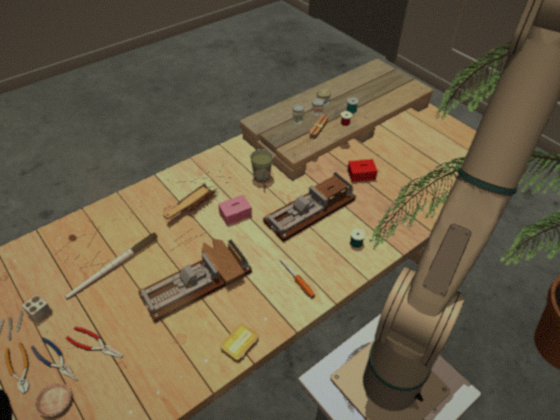

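View pics/w1.png

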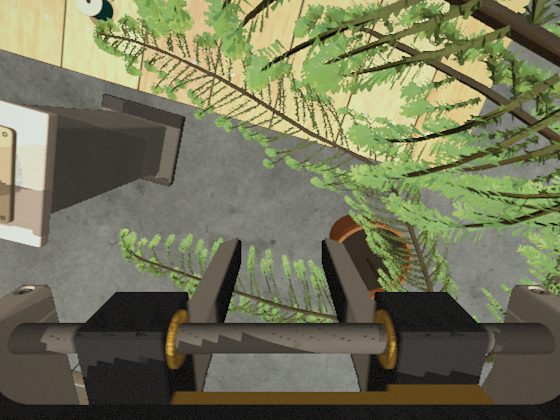

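```bash
python3 - <<'E'
from h import *
from plant import ctrl
import cv2
a=cv2.imread("pics/scene0.png").astype(int);b=cv2.imread("pics/s1.png").astype(int);d=abs(a-b).max(2);print((d>40).sum(), np.argwhere(d>40).min(0) if (d>40).any() else 0)
c=cv2.imread("pics/top0.png")[290:420,330:560]; cv2.imwrite("pics/topp.png",cv2.resize(c,None,fx=3.4,fy=3.4,interpolation=cv2.INTER_CUBIC))
c=b[50:300,350:560].astype('uint8'); cv2.imwrite("pics/sp.png",cv2.resize(c,None,fx=2.4,fy=2.4,interpolation=cv2.INTER_CUBIC))
E
```

```text
1536 [  0 407]
```

View pics/topp.png

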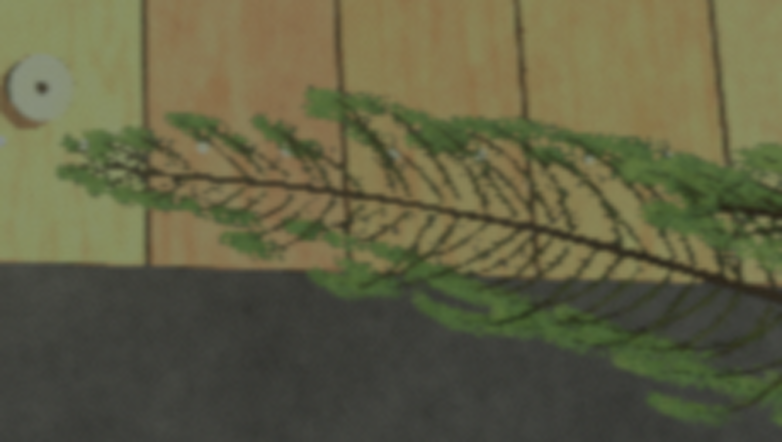

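View pics/sp.png

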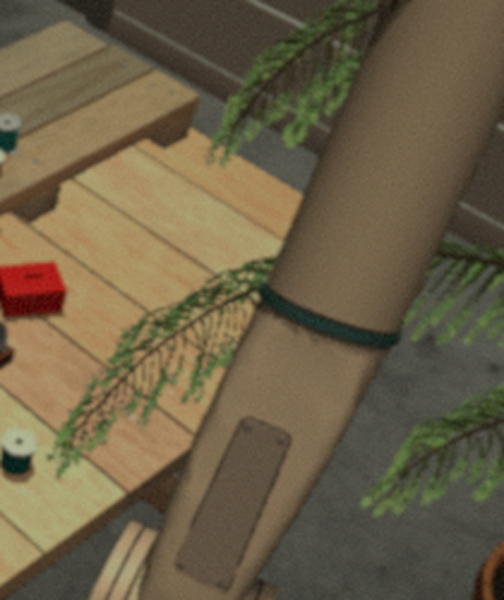

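Request:
{"method": "arm_command", "body": {"series": [[[5,-35,0],[0,0,0],255],[[5,-40,0],[0,0,0],255],[[10,-40,0],[0,0,0],255],[[15,-38,0],[0,0,0],255],[[20,-35,0],[0,0,0],255]]}}

```text
clock: 2.32
position: [0.1783, -0.4266, 0.4244]
orientation: [-3.11, -0.432, 0.002]
ft_force: [1.1, 0.4, 0.4]
gripper_width: 0.016
```

```bash
python3 - <<'E'
from h import *
from plant import ctrl
import cv2
o=ctrl.get_obs();im=ctrl.get_image("wrist");cv2.imwrite("pics/w2.png",im["pixels"][:,:,::-1])
p=o["position"].copy();Rm=R.from_rotvec(o["orientation"]).as_matrix();print(p,o["q"].round(2))
a=1.559; G=np.c_[[np.cos(a),np.sin(a),0],[np.sin(a),-np.cos(a),0],[0,0,-1]]
print("turn deg",np.degrees(R.from_matrix(Rm.T@G).as_rotvec()))
D=np.array([.542,-.218,p[2]])-p; print(D)
n=12
for i in range(n):
    print((Rm.T@(D/n)*1000).round(1)); Rm=Rm@R.from_rotvec([0,0,np.radians(-6.1)]).as_matrix()
E
```

```text
[ 0.17833341 -0.42657065  0.42435752] [ 1.1   0.16  0.02  1.64 -0.    1.34 -0.18]
turn deg [-1.27078155e-01 -2.16066656e-02 -7.34970137e+01]
[0.36366659 0.20857065 0.        ]
[33.9 -8.5 -0. ]
[34.6 -4.8 -0. ]
[34.9 -1.1 -0. ]
[34.8  2.6 -0. ]
[34.4  6.3 -0. ]
[33.5  9.9 -0. ]
[32.3 13.4 -0. ]
[30.6 16.8 -0. ]
[28.7 19.9 -0. ]
[26.4 22.9 -0. ]
[23.8 25.5 -0. ]
[21.  27.9 -0. ]
```

View pics/w2.png

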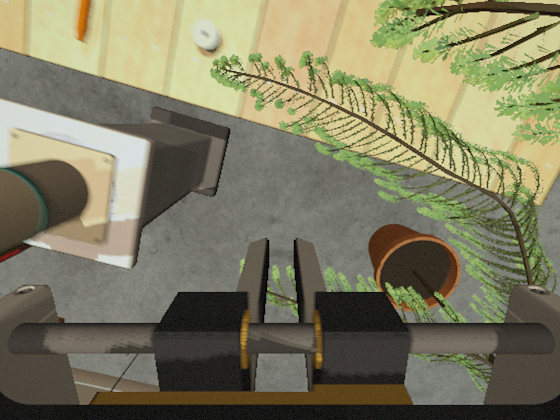

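The wrist picture shows the low frond well below and the upper frond at top right, (380-560, 0-140). The way up and to the left is free.

Request:
{"method": "arm_command", "body": {"series": [[[34,-8,0],[0,0,-6],255],[[34,-5,0],[0,0,-6],255],[[35,-1,0],[0,0,-6],255],[[35,3,0],[0,0,-6],255],[[34,6,0],[0,0,-6],255],[[33,10,0],[0,0,-6],255],[[32,13,0],[0,0,-6],255],[[31,17,0],[0,0,-6],255],[[29,20,10],[0,0,-6],255],[[26,23,20],[0,0,-6],255],[[24,25,25],[0,0,-6],255],[[21,28,25],[0,0,-7],255]]}}

```text
clock: 3.37
position: [0.5436, -0.2237, 0.3453]
orientation: [-2.235, -2.207, -0.0]
ft_force: [0.7, -0.9, -0.0]
gripper_width: 0.0004
```

```bash
python3 - <<'E'
from h import *
from plant import ctrl
import cv2
o=ctrl.get_obs();print(o["joint_velocities"].round(2))
o=ctrl.get_obs();im=wim(ctrl.get_image("wrist"),o);cv2.imwrite("pics/w3.png",im["pixels"][:,:,::-1])
print(o["clock"],o["position"],R.from_rotvec(o["orientation"]).as_matrix().round(3),o["q"].round(2))
for q in("press_box","wall_box"): print(q,[(round(d["score"],2),d["position"],ray(im,d["position"],.045).round(4)) for d in ctrl.masks_of(q,"wrist")])
E
```

```text
[-0.43  0.65 -0.33 -0.14  0.39 -0.39  0.64]
3.3667 [ 0.5435954  -0.22371405  0.34530106] [[ 0.012  1.    -0.   ]
 [ 1.    -0.012  0.   ]
 [ 0.    -0.    -1.   ]] [ 0.6   0.44 -0.4   1.48  0.17  1.26  0.17]
press_box [(0.67, [282.6, 168.1], array([ 0.5462, -0.2152,  0.045 ]))]
wall_box [(0.9, [283.9, 169.6], array([ 0.5483, -0.2177,  0.045 ]))]
```

View pics/w3.png

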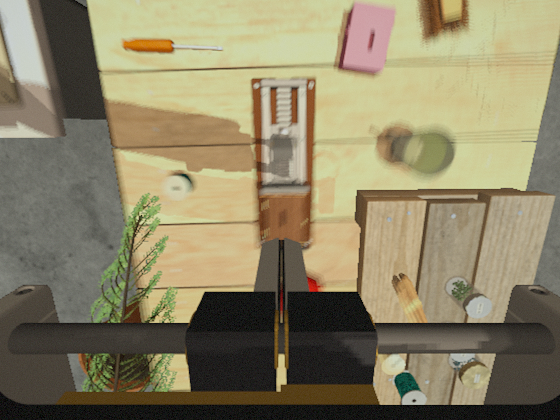

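Request:
{"method": "arm_command", "body": {"series": [[[0,0,38],[0,0,0],255],[[0,0,40],[0,0,0],255],[[0,0,40],[0,0,0],255],[[0,0,40],[0,0,0],255],[[0,0,20],[0,0,0],255],[[0,0,0],[0,0,0],255],[[0,0,0],[0,0,0],255],[[0,0,0],[0,0,0],255]]}}

```text
clock: 4.18
position: [0.5435, -0.2259, 0.1709]
orientation: [2.241, 2.197, 0.002]
ft_force: [0.8, 0.4, -0.0]
gripper_width: 0.0004
```

```bash
python3 - <<'E'
from h import *
from plant import ctrl
import cv2
o=ctrl.get_obs();im=wim(ctrl.get_image("wrist"),o);cv2.imwrite("pics/w4.png",im["pixels"][:,:,::-1])
print(o["clock"],o["position"],R.from_rotvec(o["orientation"]).as_matrix().round(3),o["joint_velocities"].round(3),o["ft_force"])
for q in("press_box","wall_box"): print(q,[(round(d["score"],2),d["position"],ray(im,d["position"],.045).round(4),ray(im,d["position"],.0575).round(4)) for d in ctrl.masks_of(q,"wrist")])
cv2.imwrite("pics/w4c.png",cv2.resize(im["pixels"][20:230,180:390,::-1],None,fx=2.8,fy=2.8,interpolation=cv2.INTER_CUBIC))
np.save("w4.npy",np.r_[im["position"],im["rotation"]])
E
```

```text
4.1833 [ 0.54350213 -0.22590695  0.17093649] [[ 0.019  1.     0.003]
 [ 1.    -0.019 -0.002]
 [-0.001  0.003 -1.   ]] [-0.003 -0.015 -0.008 -0.01  -0.001 -0.003  0.001] [ 0.83165566  0.38211838 -0.0210783 ]
press_box [(0.89, [281.7, 190.2], array([ 0.545 , -0.2154,  0.045 ]), array([ 0.545 , -0.2126,  0.0575]))]
wall_box [(0.66, [284.1, 190.1], array([ 0.5475, -0.2154,  0.045 ]), array([ 0.5474, -0.2125,  0.0575])), (0.6, [285.5, 242.1], array([ 0.5481, -0.2755,  0.045 ]), array([ 0.548 , -0.2702,  0.0575]))]
```

View pics/w4c.png

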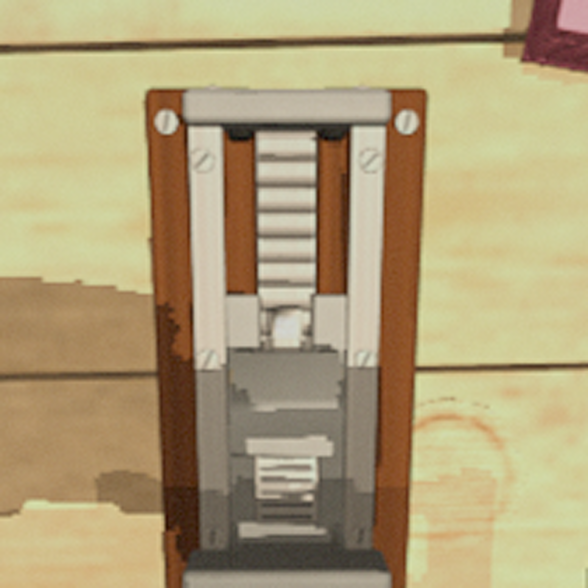

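View pics/w4.png

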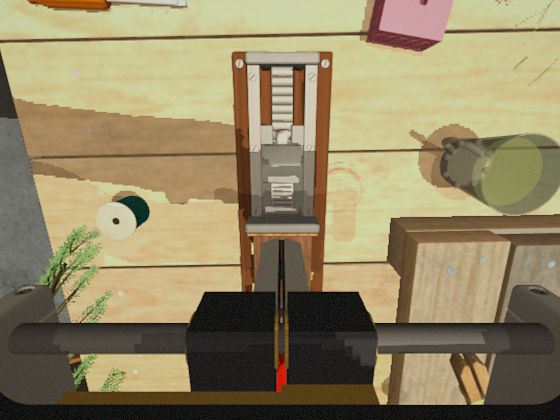

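The wrist picture shows the well directly ahead. The ribbed pad is at about (282,194), the housing at (282,155), the plate's top edge at (282,226), and the end stop at (283,58).

```bash
python3 - <<'E'
from h import *
v=np.load("w4.npy");im=dict(position=v[:3],rotation=v[3:],fx=292.12,fy=292.12,cx=281.005,cy=208.183)
c=lambda u,w:(180+u/2.8,20+w/2.8)
def sh(n,uv,z): print(n,ray(im,c(*uv),z).round(4))
print(v[:3])
for z in(.02,):
  sh("LT",(147,90),z);sh("RT",(426,92),z);sh("Lb",(163,520),z);sh("Rb",(408,520),z)
sh("stopfrontL",(188,124),.04);sh("stopfrontR",(388,124),.04)
for u in((286,457),(286,488),(286,525),(255,488),(320,488)): sh(f"pad{u}",u,.045)
sh("wallmark ledge",(286,440),.071)
sh("wall405",(286,405),.071);sh("h350",(286,350),.071)
sh("h",(230,400),.071);sh("h",(344,400),.071)
sh("plateback",(286,555),.065);sh("plateback2",(286,572),.065);sh("pL",(186,572),.065);sh("pR",(388,572),.065)
E
```

```text
[ 0.54500004 -0.14586383  0.3505234 ]
LT [ 0.4976 -0.0761  0.02  ]
RT [ 0.5992 -0.0788  0.02  ]
Lb [ 0.4935 -0.2388  0.02  ]
Rb [ 0.5964 -0.2409  0.02  ]
stopfrontL [ 0.5139 -0.0912  0.04  ]
stopfrontR [ 0.5831 -0.0925  0.04  ]
pad(286, 457) [ 0.5456 -0.2079  0.045 ]
pad(286, 488) [ 0.5454 -0.2199  0.045 ]
pad(286, 525) [ 0.5451 -0.2347  0.045 ]
pad(255, 488) [ 0.5335 -0.2197  0.045 ]
pad(320, 488) [ 0.5584 -0.2202  0.045 ]
wallmark ledge [ 0.5457 -0.1966  0.071 ]
wall405 [ 0.5459 -0.1845  0.071 ]
h350 [ 0.5462 -0.1662  0.071 ]
h [ 0.5268 -0.1825  0.071 ]
h [ 0.5657 -0.1832  0.071 ]
plateback [ 0.5449 -0.2404  0.065 ]
plateback2 [ 0.5447 -0.247   0.065 ]
pL [ 0.5078 -0.2463  0.065 ]
pR [ 0.5825 -0.2478  0.065 ]
```

Request:
{"method": "arm_command", "body": {"series": [[[5,1,20],[0,0,0],255],[[5,1,30],[0,0,0],255],[[0,0,30],[0,0,0],255],[[0,0,20],[0,0,0],255],[[0,0,10],[0,0,0],255],[[0,0,0],[0,0,0],255],[[0,0,0],[0,0,0],255],[[0,0,0],[0,0,0],255]]}}

```text
clock: 5.0
position: [0.546, -0.2153, 0.0606]
orientation: [2.239, 2.199, 0.002]
ft_force: [0.4, 0.2, -0.5]
gripper_width: 0.0005
```

```bash
python3 - <<'E'
from h import *
from plant import ctrl
import cv2
o=ctrl.get_obs();im=wim(ctrl.get_image("wrist"),o);cv2.imwrite("pics/w5.png",im["pixels"][:,:,::-1])
print(o["clock"],o["position"],R.from_rotvec(o["orientation"]).as_matrix().round(3),o["ft_force"])
s=ctrl.get_image("scene")["pixels"][140:270,210:390,::-1];cv2.imwrite("pics/s5.png",cv2.resize(s,None,fx=4.2,fy=4.2,interpolation=cv2.INTER_CUBIC))
np.save("w5.npy",np.r_[im["position"],im["rotation"]])
E
```

```text
5.0 [ 0.54604453 -0.21531756  0.06061296] [[ 0.018  1.     0.003]
 [ 1.    -0.018 -0.001]
 [-0.001  0.003 -1.   ]] [ 0.41638554  0.15091123 -0.47727266]
```

View pics/w5.png

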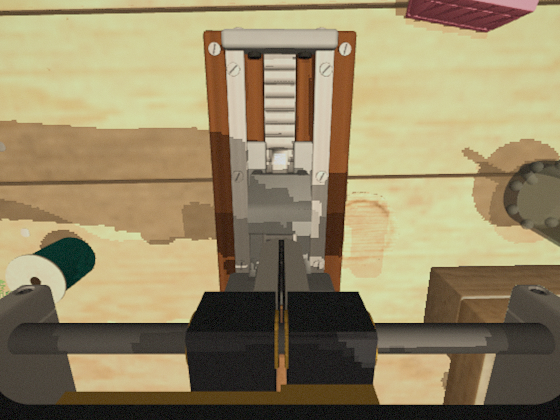

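View pics/s5.png

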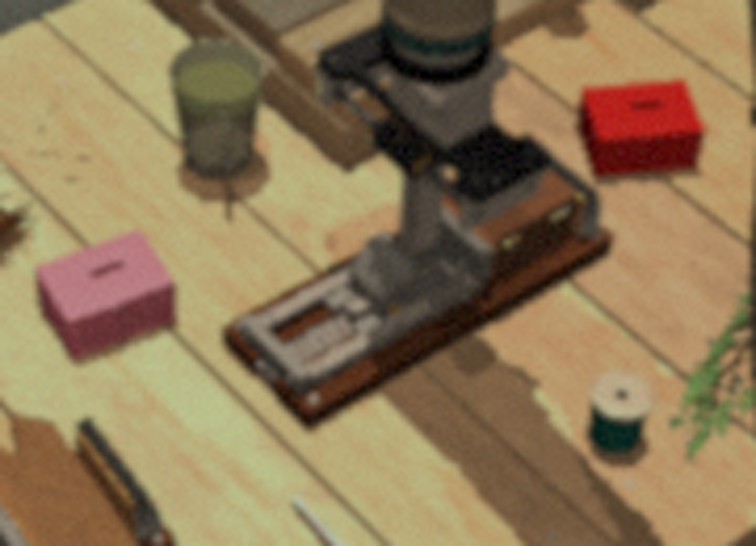

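The fingertips are down in the well in front of the housing, at (281,240) in the wrist picture, centred and not touching. Next I press.

Request:
{"method": "arm_command", "body": {"series": [[[0,0,8],[0,0,0],255],[[0,0,6],[0,0,0],255],[[0,0,4],[0,0,0],255],[[0,0,0],[0,0,0],255],[[0,0,0],[0,0,0],255]]}}

```text
clock: 5.52
position: [0.5445, -0.2151, 0.0407]
orientation: [-2.242, -2.201, 0.001]
ft_force: [0.4, -0.9, 1.4]
gripper_width: 0.0004
```

Request:
{"method": "arm_command", "body": {"series": [[[0,0,2],[0,0,0],255],[[0,0,2],[0,0,0],255],[[0,0,1],[0,0,0],255],[[0,0,0],[0,0,0],255]]}}

```text
clock: 5.85
position: [0.5447, -0.2157, 0.036]
orientation: [2.241, 2.2, -0.001]
ft_force: [0.1, -3.3, 3.4]
gripper_width: 0.0002
```

Request:
{"method": "arm_command", "body": {"series": [[[0,0,1],[0,0,0],255],[[0,0,1],[0,0,0],255],[[0,0,0],[0,0,0],255]]}}

```text
clock: 6.1
position: [0.5448, -0.2156, 0.0354]
orientation: [2.241, 2.2, -0.001]
ft_force: [-3.3, -1.5, 14.9]
gripper_width: 0.0004
```

The lever is on its stop at about 15 N. Now I push the jaw back.

Request:
{"method": "arm_command", "body": {"series": [[[3,0,0],[0,0,0],255],[[4,0,0],[0,0,0],255],[[4,0,0],[0,0,0],255],[[4,0,0],[0,0,0],255],[[4,0,0],[0,0,0],255],[[0,0,0],[0,0,0],255]]}}

```text
clock: 6.6
position: [0.5452, -0.1956, 0.0354]
orientation: [2.24, 2.201, -0.0]
ft_force: [-4.1, -0.7, 15.2]
gripper_width: 0.0004
```

```bash
python3 - <<'E'
from plant import ctrl
import cv2
im=ctrl.get_image("wrist");cv2.imwrite("pics/w6.png",im["pixels"][:,:,::-1])
E
```

```text
(no output)
```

View pics/w6.png

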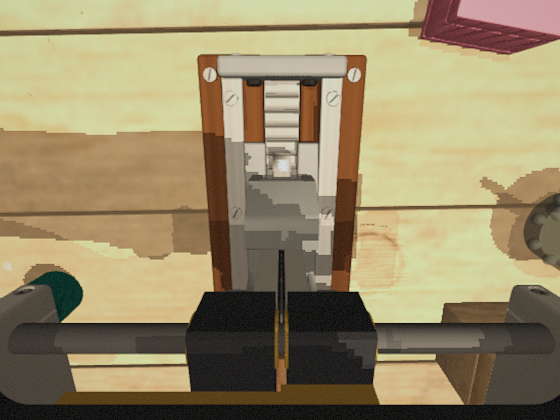

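The wrist picture shows less of the rack exposed between the jaw's slide (282,165) and the end stop (282,67), so the jaw is following. I keep pushing.

Request:
{"method": "arm_command", "body": {"series": [[[4,0,0],[0,0,0],255],[[4,0,0],[0,0,0],255],[[4,0,0],[0,0,0],255],[[4,0,0],[0,0,0],255],[[4,0,0],[0,0,0],255],[[4,0,0],[0,0,0],255],[[3,0,0],[0,0,0],255],[[0,0,0],[0,0,0],255]]}}

```text
clock: 7.32
position: [0.5457, -0.1686, 0.0354]
orientation: [2.24, 2.201, -0.0]
ft_force: [-2.4, -1.1, 15.0]
gripper_width: 0.0005
```

Request:
{"method": "arm_command", "body": {"series": [[[3,0,0],[0,0,0],255],[[2,0,0],[0,0,0],255],[[2,0,0],[0,0,0],255],[[2,0,0],[0,0,0],255],[[0,0,0],[0,0,0],255]]}}

```text
clock: 7.73
position: [0.5458, -0.1619, 0.0355]
orientation: [2.24, 2.198, -0.002]
ft_force: [-3.0, -5.3, 14.6]
gripper_width: 0.0004
```

```bash
python3 - <<'E'
from plant import ctrl
import cv2
im=ctrl.get_image("wrist");cv2.imwrite("pics/w7.png",im["pixels"][:,:,::-1])
E
```

```text
(no output)
```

View pics/w7.png

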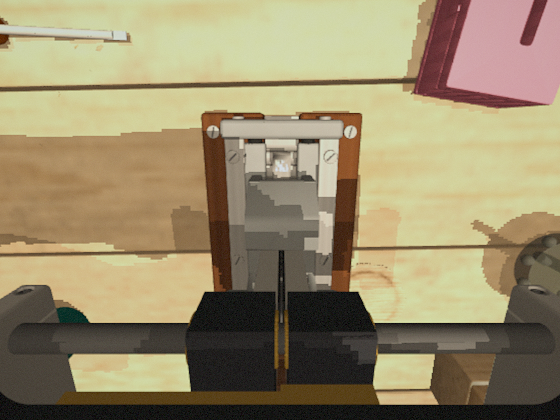

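The slide's end at (255,143) is now almost at the stop. I push on until the wall takes the force.

Request:
{"method": "arm_command", "body": {"series": [[[2,0,0],[0,0,0],255],[[2,0,0],[0,0,0],255],[[0,0,0],[0,0,0],255]]}}

```text
clock: 8.03
position: [0.546, -0.1608, 0.0356]
orientation: [2.24, 2.195, -0.005]
ft_force: [-2.6, -9.6, 13.9]
gripper_width: 0.0006
```

Request:
{"method": "arm_command", "body": {"series": [[[2,0,0],[0,0,0],255],[[2,0,0],[0,0,0],255],[[2,0,0],[0,0,0],255],[[0,0,0],[0,0,0],255]]}}

```text
clock: 8.37
position: [0.5468, -0.1556, 0.036]
orientation: [2.24, 2.193, -0.005]
ft_force: [-1.9, -12.9, 15.3]
gripper_width: 0.0003
```

Request:
{"method": "arm_command", "body": {"series": [[[2,0,0],[0,0,0],255],[[2,0,0],[0,0,0],255],[[0,0,0],[0,0,0],255]]}}

```text
clock: 8.62
position: [0.5468, -0.1556, 0.0361]
orientation: [2.24, 2.188, -0.009]
ft_force: [-1.9, -19.0, 14.6]
gripper_width: 0.0004
```

```bash
python3 - <<'E'
from plant import ctrl
import cv2
im=ctrl.get_image("wrist");cv2.imwrite("pics/w8.png",cv2.resize(im["pixels"][90:310,170:400,::-1],None,fx=2.6,fy=2.6,interpolation=cv2.INTER_CUBIC))
E
```

```text
(no output)
```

View pics/w8.png

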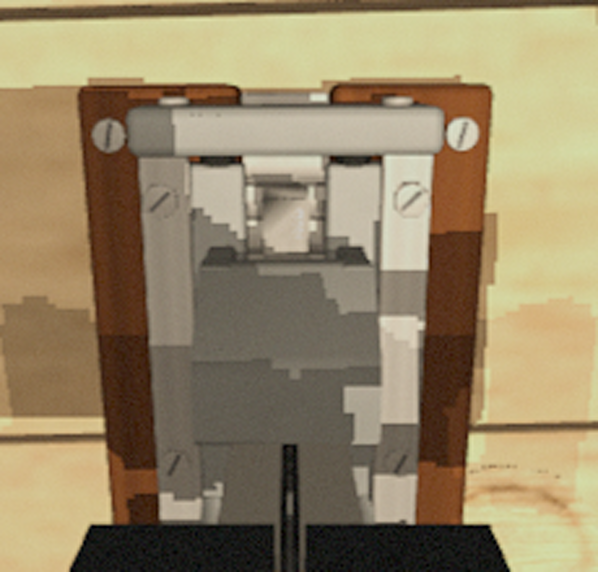

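The jaw is hard against the stop: 19 N on the wall and no further motion. I ease off a little and lift straight up, so the lever springs up with the jaw still held at the stop.

Request:
{"method": "arm_command", "body": {"series": [[[-2,0,0],[0,0,0],255],[[-2,0,0],[0,0,0],255],[[0,0,-2],[0,0,0],255],[[0,0,-2],[0,0,0],255],[[0,0,-2],[0,0,0],255],[[0,0,-3],[0,0,0],255],[[0,0,-3],[0,0,0],255],[[0,0,-3],[0,0,0],255],[[0,0,0],[0,0,0],255]]}}

```text
clock: 9.42
position: [0.5437, -0.1554, 0.048]
orientation: [2.244, 2.196, -0.01]
ft_force: [-2.2, -11.7, -2.6]
gripper_width: 0.0003
```

Now back off the wall and lift clear.

Request:
{"method": "arm_command", "body": {"series": [[[-3,0,-1],[0,0,0],255],[[-4,0,-1],[0,0,0],255],[[-4,0,-2],[0,0,0],255],[[-2,0,-2],[0,0,0],255],[[0,0,0],[0,0,0],255]]}}

```text
clock: 9.83
position: [0.5459, -0.1626, 0.0553]
orientation: [2.241, 2.201, 0.002]
ft_force: [-0.1, -0.4, -0.1]
gripper_width: 0.0003
```

Request:
{"method": "arm_command", "body": {"series": [[[0,0,-10],[0,0,0],255],[[0,0,-25],[0,0,0],255],[[-5,0,-35],[0,0,0],255],[[-20,0,-35],[0,0,0],255],[[-20,0,-20],[0,0,0],255],[[0,0,0],[0,0,0],255],[[0,0,0],[0,0,0],255],[[0,0,0],[0,0,0],255]]}}

```text
clock: 10.5
position: [0.5441, -0.2064, 0.1794]
orientation: [-2.239, -2.201, -0.0]
ft_force: [-0.3, 0.8, 0.2]
gripper_width: 0.0007
```

```bash
python3 - <<'E'
from h import *
from plant import ctrl
import cv2
o=ctrl.get_obs();im=wim(ctrl.get_image("wrist"),o);cv2.imwrite("pics/w9.png",cv2.resize(im["pixels"][20:250,160:400,::-1],None,fx=2.6,fy=2.6,interpolation=cv2.INTER_CUBIC))
np.save("w9.npy",np.r_[im["position"],im["rotation"]]);print(o["clock"],o["position"],o["ft_force"])
for n in("scene","top"): cv2.imwrite(f"pics/{n}9.png",ctrl.get_image(n)["pixels"][:,:,::-1])
E
```

```text
10.5 [ 0.54407686 -0.20637896  0.17944499] [-0.25175122  0.81289535  0.15236271]
```

View pics/w9.png

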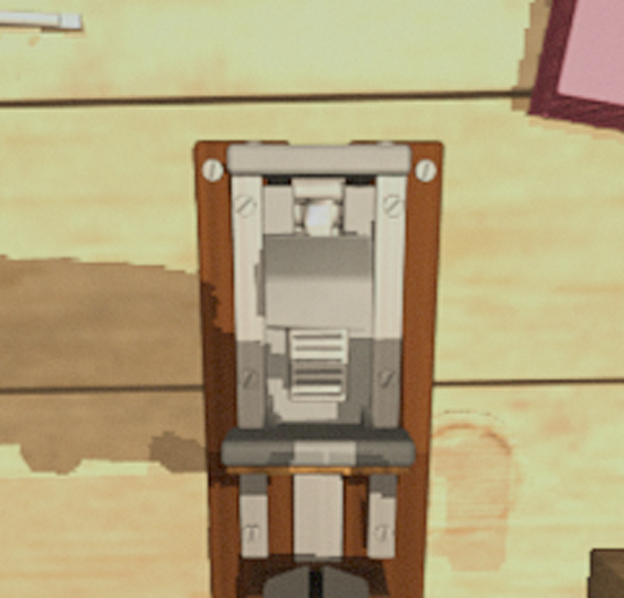

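View pics/scene9.png

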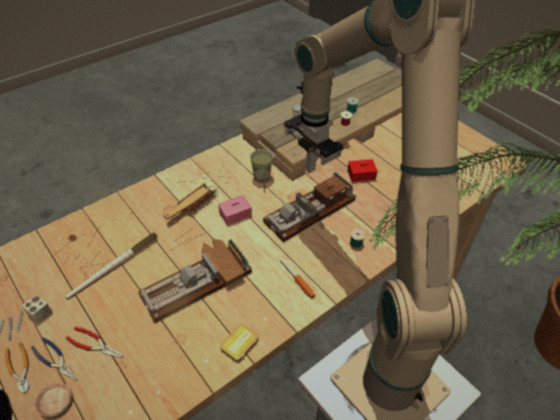

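```bash
python3 - <<'E'
from h import *
import cv2
K=dict(fx=292.12,fy=292.12,cx=281.005,cy=208.183)
v=np.load("w9.npy");im=dict(position=v[:3],rotation=v[3:],**K)
c=lambda u,w:(160+u/2.6,20+w/2.6)
print(v[:3])
for n,uv,z in(("padend",(320,402),.045),("padend@.037",(320,402),.037),("padtop",(320,330),.045),("plateback",(320,440),.065),("housing edge",(320,327),.071),("slide end",(250,180),.03),("stop",(320,176),.04)): print(n,ray(im,c(*uv),z).round(4))
for a,b in(("scene0","scene9"),):
    x=[cv2.resize(cv2.imread(f"pics/{n}.png")[165:245,255:365],None,fx=3.6,fy=3.6,interpolation=cv2.INTER_CUBIC) for n in(a,b)]
    cv2.imwrite("pics/cmp.png",np.vstack(x))
E
```

```text
[ 0.54612705 -0.12684546  0.35925979]
padend [ 0.5467 -0.1802  0.045 ]
padend@.037 [ 0.5468 -0.1816  0.037 ]
padtop [ 0.5472 -0.1508  0.045 ]
plateback [ 0.5465 -0.192   0.065 ]
housing edge [ 0.5471 -0.1477  0.071 ]
slide end [ 0.5199 -0.092   0.03  ]
stop [ 0.5481 -0.0921  0.04  ]
```

View pics/cmp.png

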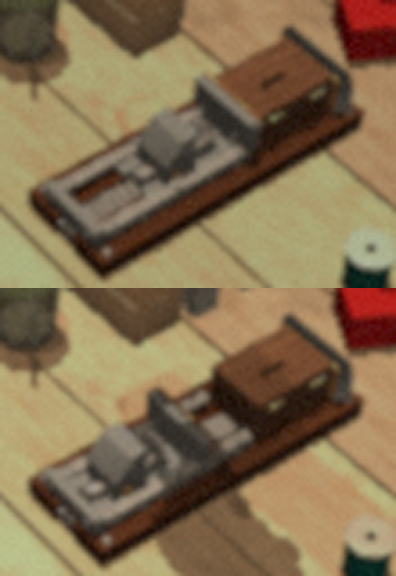

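View pics/top9.png

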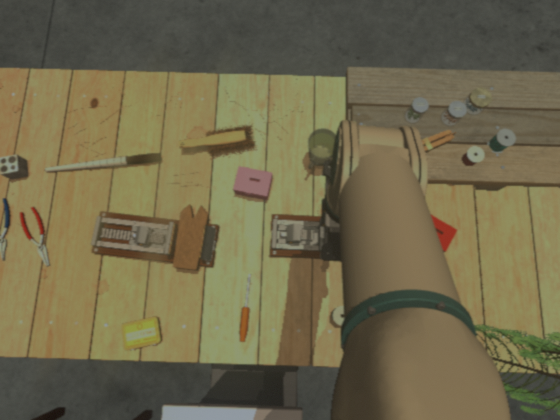

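Compared with the start, the plate has moved 55 mm and the slide lies against the stop; the box hasn't shifted. To check the lever, I'll repeat the earlier camera view relative to the jaw and compare the two.

Request:
{"method": "arm_command", "body": {"series": [[[15,0,0],[0,0,0],255],[[20,0,-1],[0,0,0],255],[[0,0,9],[0,0,0],255],[[0,0,0],[0,0,0],255],[[0,0,0],[0,0,0],255],[[0,0,0],[0,0,0],255]]}}

```text
clock: 11.15
position: [0.5449, -0.1738, 0.1713]
orientation: [-2.242, -2.2, 0.002]
ft_force: [0.6, -1.1, 0.0]
gripper_width: 0.0006
```

```bash
python3 - <<'E'
from h import *
from plant import ctrl
import cv2
o=ctrl.get_obs();im=wim(ctrl.get_image("wrist"),o);cv2.imwrite("pics/w10.png",im["pixels"][:,:,::-1])
print(o["clock"],im["position"])
a=cv2.imread("pics/w4.png")[140:240,230:335];b=cv2.imread("pics/w10.png")[140:240,230:335]
cv2.imwrite("pics/cmp2.png",cv2.resize(np.hstack([a,b]),None,fx=3.8,fy=3.8,interpolation=cv2.INTER_CUBIC))
E
```

```text
11.15 [ 0.54715396 -0.09396242  0.35092719]
```

View pics/cmp2.png

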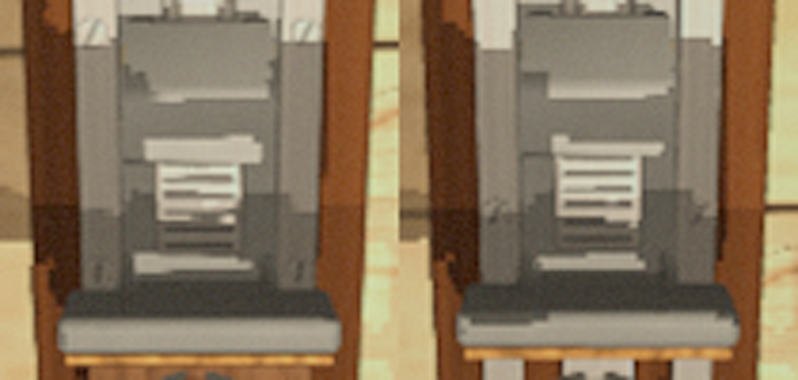

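Left is the start, right is now. Pad, housing and plate keep the same spacing to about 1 px; a pressed pad would appear about 9 px shifted in this enlargement. The lever is therefore up and the jaw sits at the stop. I'm handing in.

```bash
python3 - <<'E'
from plant import ctrl
o=ctrl.get_obs();print(o["clock"],o["ft_force"].round(2));print(ctrl.sign_off())
E
```

```text
11.2 [ 0.55 -0.16  0.11]
the job is handed in; nothing more can be done
None
```

I opened the walnut box's clamp and handed the job in at 11.2 s. With the shut fingertips I pressed its release lever onto its stop (about 15 N). Holding it down, I pushed the jaw back until it would go no further (19 N on the wall). I then lifted straight up, with the finger still against the wall, so the lever could spring up with the jaw at the stop.

**Last checks:**
- **Jaw:** the pictures put the plate about 55 mm from where it started, against 54 mm for fully back. The slide touches the end stop.
- **Lever:** from the same camera view relative to the jaw, the thumb pad matches its starting position to about 1 px. A pressed pad would show about 9 px off. I judged this by picture only and did not touch the lever again.
- **Surroundings:** the walnut box looks unmoved in the scene picture. The other clamp with its bench pin, the mug, the spool and the screwdriver also look unmoved. In the last overhead picture the arm hid part of the bench.
- **Robot:** it was touching nothing at hand-in, with under 1 N on the wrist.

**Disagreement:** the two cameras differed by about 3 mm on where the clamp's axis lies. I followed the wrist camera, and the fingertip came down centred on the pad.

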